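# Light the fixture and hold the cast lever level over it

## Robot

A 6-joint arm with a two-finger parallel gripper is mounted at the origin on the work surface. World frame = base frame: x ahead of the robot, y to its left, z up, the work surface at z = 0. Lengths are in m, angles in rad, forces in N, time in s.
With the tool pointing down it reaches from about 0.225 to 0.875 m from the base axis. Payload 3.4 kg.
Tool frame: the origin (TCP) lies between the finger pads; the fingertips stand 8 mm ahead of it and the grasp point (between the pads) lies 11 mm behind it; z points along the fingers, y is the line along which they close (so a half turn about z gives the same grasp; the last joint's range is limited). The gripper opens to 85 mm and grips with 20 to 120 N. Pads are 22 mm wide; open, the fingers measure 114 mm over their backs; the gripper's body (76 mm by 85 mm) begins 54 mm behind the grasp point. The pads swing forward as they close: fully open they stand 13 mm farther back than shut.
Start: joints at [-1.247, 0.276, 1.505, -0, 1.361, -0.121], TCP at [0.247, -0.519, 0.239] pointing down, gripper open.
Joint ranges: [-2.89, 2.89], [-0.75, 2.08], [0.22, 2.7], [-1.18, 4.32], [0.11, 2.71], [-2.7, 2.7]. Speed limits (rad/s): [2.57, 2.57, 3.14, 3.14, 3.14, 3.14].

## Interface

Orientations are given as a unit quaternion [w, x, y, z].
In Python, from rig import manip, optics, finder gives the robot as it stands.
- The arm moves only by the tool servo_tool, never from a script. Its argument "increments" is a list of rows, each a list of 7 numbers: the shift along the tool's x, y, z in cm, then the turn, a rotation vector about the tool's x, y, z in degrees, then the closure, from -1 (fully open) to 1 (shut). In form: [[x, y, z, rx, ry, rz, gripper], ...]. A call has exactly 5 rows; each row shifts and turns the commanded pose from where the row before left it, along the tool's axes as they then stand; what a row does not reach is not made up. A row lasts 1/10 s, in which the tool goes at most 50 mm and 8.59 degrees, less where a joint would pass 70% of its speed; a pose out of reach is approached as far as the arm can. A call is refused whole if a number of a shift passes 5 or a number of a turn 8.59, either way. A call with a gripper value outside its range is refused whole. The fingers move at their own pace and stop on an object; "squeeze" is the grip in N (left out, the last holds). Time passes only in rows, so rows that do not move let the fingers close, or fill a call up. It gives the time, the measured TCP pose, the force, the opening and the grip force at its end, in the units of the state.
- manip.get_state(): the state, without advancing time (a new reading comes with each control period).
- optics.get_image(name): name is "scene" or "side" or "wrist"; returns the picture (480x640x3 uint8, red, green, blue); there is no depth.
- optics.get_calibration(name): a dict with "fov_y" (degrees; the focal length in pixels is half the picture's height over the tangent of half this angle, whatever the lens; pixels are square), "cx", "cy" (the principal point, pixels), "dist_coeffs" ([k1, k2, p1, p2, k3] as OpenCV has them; the pictures are not rectified), "world_to_cam" (4x4, takes a point from world to camera coordinates). Camera axes: x right, y down, z forward; pixel columns grow to the right and rows downward; lengths in m; the calibration is good to about 2 mm. A picture is of the moment at which its call begins: read the wrist's pose just before it. get_calibration takes no time and is no camera call; for the wrist camera it gives the pose at the moment of the call.
- manip.sign_off(): hands the job in; it is judged then, once.
Trained networks look in the newest picture that a camera, given by its name, has taken for a name from the list of things; names that differ only in an ending like _2 or _b are one class to them, and where a whole thing is asked for, a point or a joint stands for the part that bears it (a point fixed in the world has none). Each returns a list of dicts, best first, with "p" (0 to 1); they miss things now and then, are a little off and sometimes report something else, mostly with a low value. They report only what shows in the picture. A call takes as long as a camera call. They do not tell look-alikes from the thing itself.
- finder.silhouettes(label, camera): "region" (480x640 bool, what is visible of it) and "box" ([centre column, centre row, width, height] in pixels, round what is visible of it).
- finder.tip_of(label, camera): "at" ([column, row] in pixels: a listed point, or the origin of a listed thing).
The state is a dict: "clock": time; "qpos": joint angles; "qd": joint speeds; "effort": joint torques, N m; "position": TCP position; "ee_rot": TCP orientation; "contact_force": force on the tool from outside, world axes, zero at the start; "moment": the same for the moment, N m; "width": finger opening in m; "gripper_force": force on a finger pad.
Only numpy, scipy, OpenCV 4.12 (cv2) and the standard library are available. Lean on these libraries where they do the work, as an engineer would, in place of code of your own. Each camera call takes 0.05 s, during which the arm holds its last target. There are 200 camera calls.

## Task

Turn the work lamp to face the middle of the fixture and lean it back 30 degrees from upright, so that it shines upwards, then let go of it. Then lift the cast lever by its balance point and hold it level above the fixture, its big hub centred over the pin and its small end over the rest pad, about 3 cm clear of the pin's tip, without tipping it or touching the fixture with it. Finish while still holding it there, and leave the wrench, can, tray and block alone.

Things in the scene. Friction and masses are not known exactly. Their poses are not given: they have to be found in the camera images.
- lamp_swivel (a joint): Swivel of the lamp on its base about the vertical, rad, positive anticlockwise from above; turns freely +-2.2 and stays where it is left (friction about 0.05 N m). At 0 the lamp faces along -x of its base.
- lamp_tilt (a joint): Tilt of the lamp head about its level axle, rad: 0 upright, positive leaning back (top away from the side it lights, light aimed upwards), 0.52 = 30 degrees. Stops at -0.6 and 1.1; stays where it is left (friction about 0.12 N m).
- lamp_pivot (a point): Point where the lamp's swivel axis and tilt axle cross, 75 mm above the bench, over the centre of its 100 mm square, 16 mm thick black base, which is screwed down. The pivot does not move when the lamp is turned.
- lamp_bar (a point): Middle of the round black carrying bar on top of the lamp head: 12 mm thick, 78 mm free between its posts, 70 mm from lamp_pivot. Pinch it across from above; it can roll between the fingers. The grey head (100 wide, 62 high, 24 mm thick) begins 39 mm below it. Axes turn with the head: y along the bar and tilt axle, -x the way the lamp shines (white panel; black ribs behind), z from pivot to bar.
- lever_balance (a point): Balance point of the loose cast-iron lever (0.5 to 0.75 kg), in the middle of its straight arm, 18 mm wide and 16 mm thick. It lies 26 mm above the lever's underside, 54 mm from the big hub's axis, 91 mm from the small boss's axis. Axes: x along the arm from hub to small boss, z up. The arm's lower face is 18 mm above the bench; hub and boss stand on it.
- lever_hub (a point): Centre of the big hub's underside: a round boss 46 mm in diameter, 40 mm high, with a 26 mm bore. Axes as lever_balance.
- lever_end (a point): Centre of the small boss's underside: 28 mm in diameter, 36 mm high, with a 12 mm bore, 145 mm from the hub's axis. Axes as lever_balance.
- fixture_pin (a point): Centre of the tip of the fixture's upright pin (20 mm in diameter, on a 48 mm round seat), 56 mm above the bench. The fixture is a bolted-down steel plate 240 x 90 x 18 mm. Axes: x from the pin towards the rest pad, z up.
- fixture_rest (a point): Centre of the top of the fixture's round rest pad, 32 mm in diameter, 28 mm above the bench, 145 mm from the pin. Axes as fixture_pin.
- fixture_mid (a point): Middle of the fixture plate's upper face, 18 mm above the bench, 60 mm from the pin's axis towards the rest pad. Axes as fixture_pin.
- fixture: The whole fixture (plate, pin, rest pad), fixed; origin under the middle of the plate, on the bench.
- wrench: Bystander: steel wrench 190 mm long, lying flat near the right edge of the work area.
- can: Bystander: grey can, 66 mm in diameter, 110 mm high, origin under its centre.
- tray: Bystander: empty blue tray 100 x 150 x 40 mm, origin under its centre.
- block: Bystander: steel block 60 x 45 x 45 mm, origin under its centre.
There are look-alikes about, which are no part of the job. There is more than one size of the part that bears lamp_swivel; the job needs the smaller. Of the things that look like the part that bears lever_balance, take the one that is farthest to the robot's right at the start.

How it is judged:
By the outcome, as a careful person would: the job done as asked, in the order asked, and still so for the second after the job is handed in, while the arm keeps its last pose, push and grip.
It also fails if it takes over 61 s, if anything falls off the work surface, if the arm or the gripper's body presses on something with over 40 N, if the wrist force passes 120 N, or if a joint passes its speed limit or range.

## Working session

There is one attempt and no reset: what is moved stays moved. The work goes in short steps, Python scripts to look and compute and a tool call to move; the robot and the scene stay as the last step left them, time stands still between calls to the robot, and variables do not carry over. Pictures are saved under pics/ and viewed, at most 10 in all, crops included, and the job is handed in when it is done.

Besides the shell and the picture viewer there is one more tool, called after "Request:" by a JSON object that holds its "name" and its "arguments". servo_tool: Moves the arm, as the interface text tells. Its arguments: {"type":"object","properties":{"increments":{"type":"array","items":{"type":"array","items":{"type":"number"}}},"squeeze":{"type":"number"}},"required":["increments"]}

```bash
mkdir -p pics; ls; cat > h.py <<'E'
import numpy as np, cv2
from rig import manip, optics, finder
from scipy.spatial.transform import Rotation as R
def K(c):
    f=240/np.tan(np.radians(c["fov_y"])/2)
    return np.array([[f,0,c["cx"]],[0,f,c["cy"]],[0,0,1.]])
def ray(c,px):
    u=cv2.undistortPoints(np.array([[px]],float),K(c),np.array(c["dist_coeffs"],float))[0,0]
    T=np.array(c["world_to_cam"]); Rm=T[:3,:3]
    return -Rm.T@T[:3,3], Rm.T@np.array([u[0],u[1],1.])
def atz(c,px,z):
    o,d=ray(c,px); return o+d*(z-o[2])/d[2]
def proj(c,P):
    T=np.array(c["world_to_cam"]); r=cv2.Rodrigues(T[:3,:3])[0]
    return cv2.projectPoints(np.array(P,float).reshape(-1,1,3),r,T[:3,3],K(c),np.array(c["dist_coeffs"],float))[0].reshape(-1,2)
def shot(n,f=None):
    c=optics.get_calibration(n); im=optics.get_image(n)
    if f: cv2.imwrite("pics/"+f,im[:,:,::-1])
    return c,im
Z=dict(lamp_pivot=.075,lamp_bar=.145,lever_balance=.026,lever_hub=0,lever_end=0,fixture_pin=.056,fixture_rest=.028,fixture_mid=.018,can=0,tray=0,block=0,wrench=0)
E
python3 - <<'E'
from h import *
for n in("scene","side"):
    c,im=shot(n,n+"1.png"); print(n, np.linalg.inv(c["world_to_cam"])[:3,3].round(3), c["fov_y"])
    for l in Z:
        for d in finder.tip_of(l,n):
            if d["p"]>.2: print(l,round(d["p"],2),np.round(d["at"]),atz(c,d["at"],Z[l]).round(3))
E
```

```text
pics
scene [ 1.141 -0.856  1.492] 44.07610399289883
lamp_pivot 0.72 [437. 179.] [0.738 0.417 0.075]
lamp_pivot 0.55 [367. 177.] [0.543 0.299 0.075]
lamp_bar 0.76 [366. 161.] [0.536 0.299 0.145]
lamp_bar 0.63 [441. 155.] [0.723 0.453 0.145]
lamp_bar 0.48 [367. 175.] [0.569 0.249 0.145]
lever_balance 0.88 [223. 255.] [ 0.322 -0.173  0.026]
lever_balance 0.66 [249. 311.] [ 0.505 -0.283  0.026]
lever_hub 0.9 [237. 306.] [ 0.455 -0.281  0.   ]
lever_hub 0.73 [239. 268.] [ 0.376 -0.171  0.   ]
lever_end 0.84 [276. 334.] [ 0.602 -0.292  0.   ]
lever_end 0.72 [203. 244.] [ 0.227 -0.161  0.   ]
lever_end 0.52 [241. 306.] [ 0.463 -0.272 -0.   ]
fixture_pin 0.85 [303. 232.] [0.489 0.015 0.056]
fixture_rest 0.46 [316. 244.] [0.536 0.014 0.028]
fixture_mid 0.87 [313. 244.] [0.522 0.015 0.018]
can 0.69 [176. 329.] [ 0.354 -0.439  0.   ]
tray 0.81 [392. 273.] [0.776 0.065 0.   ]
tray 0.22 [232. 380.] [ 0.585 -0.472  0.   ]
block 0.84 [343. 145.] [0.364 0.444 0.   ]
wrench 0.76 [235. 382.] [ 0.595 -0.469  0.   ]
side [0.263 0.745 1.154] 52.15837642469362
lamp_pivot 0.89 [282. 352.] [0.543 0.289 0.07
[... 223 characters left out ...]
 [ 0.316 -0.166  0.026]
lever_balance 0.69 [371. 208.] [ 0.508 -0.282  0.026]
lever_hub 0.98 [385. 221.] [ 0.457 -0.271  0.   ]
lever_hub 0.78 [402. 254.] [ 0.372 -0.168  0.   ]
lever_end 0.93 [452. 272.] [ 0.218 -0.16   0.   ]
lever_end 0.62 [346. 202.] [ 0.601 -0.302  0.   ]
fixture_pin 0.69 [345. 279.] [0.484 0.019 0.056]
fixture_rest 0.74 [310. 261.] [ 0.603 -0.019  0.028]
fixture_rest 0.55 [347. 278.] [ 0.485 -0.005  0.028]
fixture_mid 0.61 [333. 278.] [0.524 0.003 0.018]
can 0.89 [431. 197.] [ 0.352 -0.433  0.   ]
tray 0.84 [243. 272.] [0.772 0.073 0.   ]
block 0.66 [326. 450.] [0.365 0.439 0.   ]
block 0.64 [244. 272.] [0.772 0.074 0.   ]
wrench 0.61 [368. 168.] [ 0.586 -0.481  0.   ]
```

```bash
python3 -c "
import cv2,numpy as np
" ; ls pics
```

```text
scene1.png
side1.png
```

View pics/scene1.png

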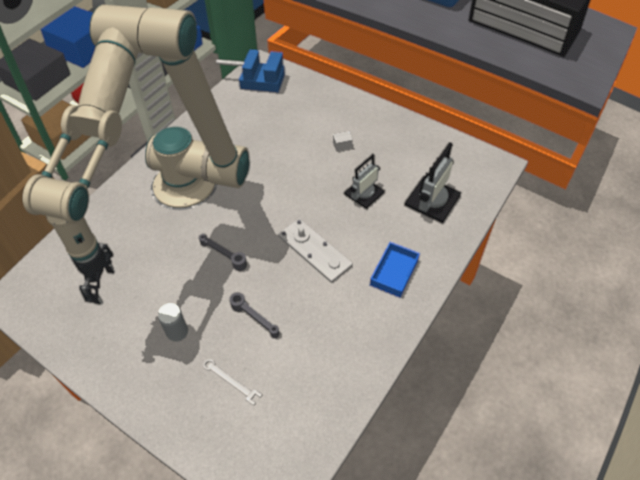

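View pics/side1.png

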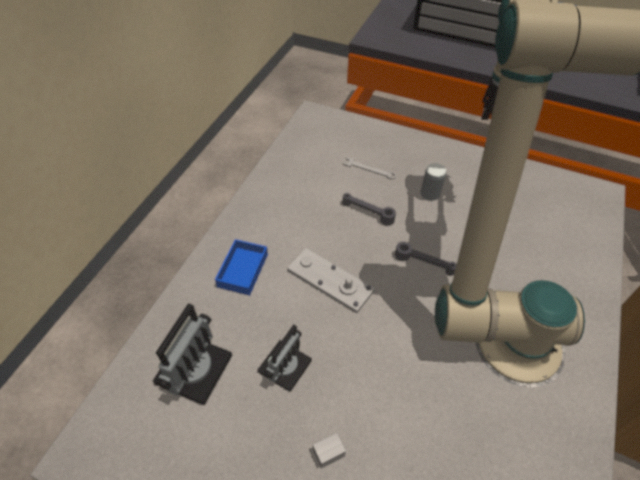

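The small lamp is at scene px (366,177) and the large one at (437,180). The levers are at (223,253) and (255,315). I choose the small-base lamp at (366,177) and the right-hand lever at (255,315), y≈-0.28. Next I move over the lever for a close look.

```bash
cat >> h.py <<'E'
def go(p,ax=None):
    """cm along the tool axes to p (world); rotvec deg (tool axes) to point down with tool y along ax (xy)"""
    s=manip.get_state(); q=np.array(s["ee_rot"]); r=R.from_quat(q[[1,2,3,0]])
    print("t",round(s["clock"],2),"p",np.round(s["position"],4),"shift cm",(r.inv().apply(np.array(p)-s["position"])*100).round(2))
    if ax is not None:
        for sg in(1,-1):
            y=np.r_[ax,0]/np.linalg.norm(ax)*sg; z=np.array([0,0,-1.]); x=np.cross(y,z)
            print("  turn",sg,np.degrees((r.inv()*R.from_matrix(np.c_[x,y,z])).as_rotvec()).round(2),"q6",round(float(s["qpos"][5]),2))
    return r
E
python3 - <<'E'
from h import *
r=go([.48,-.28,.34]); print(r.as_matrix().round(3))
c=optics.get_calibration("wrist"); T=np.linalg.inv(c["world_to_cam"]); print(c["fov_y"]); s=manip.get_state()
print("cam in tool",r.inv().apply(T[:3,3]-s["position"]), (r.inv().as_matrix()@T[:3,:3]).round(2))
E
```

```text
t 1.3 p [ 0.2474 -0.5191  0.2393] shift cm [ 31.28 -11.57 -10.07]
[[ 0.903  0.43   0.   ]
 [ 0.43  -0.903 -0.   ]
 [-0.     0.    -1.   ]]
70.99866506257514
cam in tool [ 0.07481403 -0.00058963 -0.13663487] [[ 0.   -0.96 -0.29]
 [ 1.    0.    0.  ]
 [-0.   -0.29  0.96]]
```

Request:
{"name": "servo_tool", "arguments": {"increments": [[3.9,-1.45,-1.3,0,0,0,-1],[3.9,-1.45,-1.3,0,0,0,-1],[3.9,-1.45,-1.3,0,0,0,-1],[3.9,-1.45,-1.3,0,0,0,-1],[3.9,-1.45,-1.3,0,0,0,-1]]}}

```text
clock: 1.8
position: [0.3932, -0.3685, 0.305]
ee_rot: [0.0, 0.975, 0.22, 0.0]
contact_force: [0.8, -1.1, 0.4]
width: 0.0857
gripper_force: 0.0
```

Request:
{"name": "servo_tool", "arguments": {"increments": [[3.9,-1.45,-1.3,0,0,0,-1],[3.9,-1.45,-1.2,0,0,0,-1],[3.9,-1.45,-1.2,0,0,0,-1],[0,0,0,0,0,0,-1],[0,0,0,0,0,0,-1]]}}

```text
clock: 2.3
position: [0.4796, -0.2795, 0.3415]
ee_rot: [0.0, 0.975, 0.222, -0.0]
contact_force: [-1.7, -0.5, 0.1]
width: 0.0856
gripper_force: 0.0
```

```bash
python3 - <<'E'
from h import *
c,im=shot("wrist","w1.png")
for l in("lever_balance","lever_hub","lever_end","fixture_pin","fixture_rest","fixture_mid"):
    for d in finder.tip_of(l,"wrist"):
        if d["p"]>.2: print(l,round(d["p"],2),np.round(d["at"]),atz(c,d["at"],Z[l]).round(4))
go([.51,.01,.34]);go([.543,.24,.4])
E
```

```text
lever_balance 0.74 [470. 185.] [ 0.5783 -0.4571  0.026 ]
lever_balance 0.69 [331. 178.] [ 0.5049 -0.2821  0.026 ]
lever_balance 0.59 [195. 259.] [ 0.3165 -0.157   0.026 ]
lever_hub 0.95 [309. 206.] [ 0.452  -0.2737  0.    ]
lever_hub 0.78 [215. 225.] [ 0.3666 -0.161   0.    ]
lever_end 0.75 [370. 118.] [ 0.597  -0.2964  0.    ]
lever_end 0.73 [178. 302.] [ 0.2213 -0.1518  0.    ]
fixture_mid 0.64 [130.  59.] [0.5306 0.0114 0.018 ]
t 2.65 p [ 0.4784 -0.2809  0.341 ] shift cm [ 15.32 -24.93   0.11]
t 2.65 p [ 0.4784 -0.2809  0.341 ] shift cm [ 28.16 -44.3   -5.89]
```

View pics/w1.png

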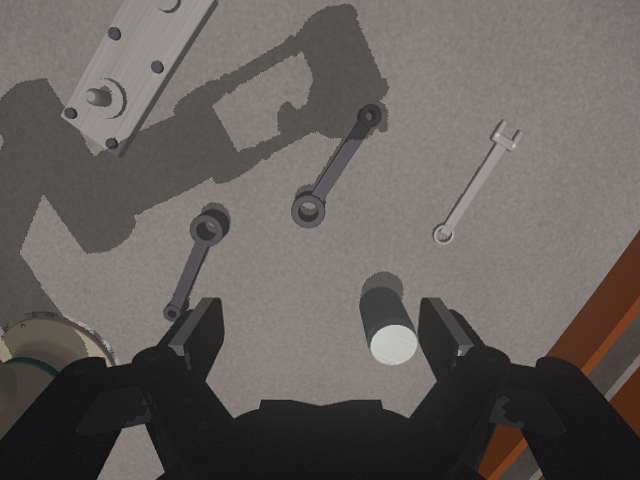

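The crop confirms the choice: the right-hand lever has its hub at (309,207) and its small end at (370,116). The other lever is at (195,259), the wrench at (470,185) and the can at (390,340). Now the fixture.

Request:
{"name": "servo_tool", "arguments": {"increments": [[2.2,-3.6,0,0,0,0,-1],[2.2,-3.6,0,0,0,0,-1],[2.2,-3.6,0,0,0,0,-1],[2.2,-3.6,0,0,0,0,-1],[2.2,-3.6,0,0,0,0,-1]]}}

```text
clock: 3.15
position: [0.5007, -0.0694, 0.3413]
ee_rot: [0.0, 0.976, 0.22, 0.0]
contact_force: [1.1, 0.2, 0.5]
width: 0.0854
gripper_force: 0.0
```

Request:
{"name": "servo_tool", "arguments": {"increments": [[2.2,-3.6,0,0,0,0,-1],[2.2,-3.5,0,0,0,0,-1],[0,0,0,0,0,0,-1],[0,0,0,0,0,0,-1],[0,0,0,0,0,0,-1]]}}

```text
clock: 3.65
position: [0.5101, 0.0116, 0.3412]
ee_rot: [0.0, 0.976, 0.22, -0.0]
contact_force: [-0.1, 0.0, 0.3]
width: 0.0855
gripper_force: 0.0
```

```bash
python3 - <<'E'
from h import *
c,im=shot("wrist","w2.png")
for l in("fixture_pin","fixture_rest","fixture_mid","lamp_pivot","lamp_bar","lever_hub","lever_end"):
    for d in finder.tip_of(l,"wrist"):
        if d["p"]>.2: print(l,round(d["p"],2),np.round(d["at"]),atz(c,d["at"],Z[l]).round(4))
go([.51,.20,.42])
E
```

```text
fixture_pin 0.85 [300. 223.] [0.4681 0.0216 0.056 ]
fixture_rest 0.79 [372. 130.] [ 0.6132 -0.0116  0.028 ]
fixture_mid 0.95 [328. 177.] [0.5341 0.0113 0.018 ]
lamp_pivot 0.98 [103.  70.] [0.5404 0.2954 0.075 ]
lamp_bar 0.85 [54. 65.] [0.5318 0.2976 0.145 ]
lamp_bar 0.73 [371. 131.] [0.6025 0.0032 0.145 ]
lever_hub 0.84 [466. 299.] [ 0.454 -0.272  0.   ]
lever_hub 0.58 [382. 314.] [ 0.3744 -0.1619  0.    ]
lever_end 0.94 [335. 384.] [ 0.2191 -0.1538  0.    ]
lever_end 0.79 [532. 225.] [ 0.6    -0.2956  0.    ]
t 4.05 p [0.5101 0.0122 0.3413] shift cm [  8.05 -16.97  -7.87]
```

View pics/w2.png

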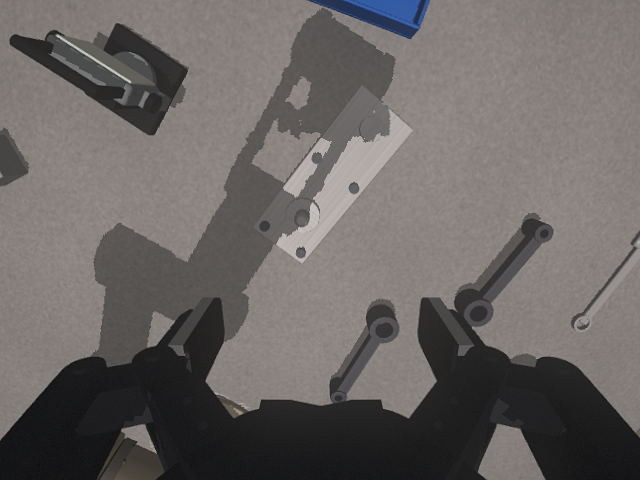

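The pin is at (303,217), the rest at (374,127) and the small lamp at (100,75). Now I move above the lamp.

Request:
{"name": "servo_tool", "arguments": {"increments": [[1.3,-4.0,-0.4,0,0,0,-1],[1.3,-4.0,-0.3,0,0,0,-1],[1.3,-4.0,-0.3,0,0,0,-1],[1.3,-4.0,-0.3,0,0,0,-1],[1.3,-4.0,-0.3,0,0,0,-1]]}}

```text
clock: 4.55
position: [0.4824, 0.2226, 0.3576]
ee_rot: [0.0, 0.975, 0.22, 0.0]
contact_force: [0.3, 0.6, 0.3]
width: 0.0853
gripper_force: 0.0
```

Request:
{"name": "servo_tool", "arguments": {"increments": [[1.2,-4.0,-0.3,0,0,0,-1],[0,0,0,0,0,0,-1],[0,0,0,0,0,0,-1],[0,0,0,0,0,0,-1],[0,0,0,0,0,0,-1]]}}

```text
clock: 5.05
position: [0.4767, 0.2613, 0.3602]
ee_rot: [0.0, 0.976, 0.22, -0.0]
contact_force: [0.4, 0.7, -0.6]
width: 0.0855
gripper_force: 0.0
```

```bash
python3 - <<'E'
from h import *
c,im=shot("wrist","w3.png")
for l in("fixture_mid","lamp_pivot","lamp_bar"):
    for d in finder.tip_of(l,"wrist"):
        if d["p"]>.2: print(l,round(d["p"],2),np.round(d["at"]),atz(c,d["at"],Z[l]).round(4))
print(np.linalg.inv(c["world_to_cam"])[:3,3])
E
```

```text
fixture_mid 0.97 [489. 228.] [0.5348 0.0111 0.018 ]
lamp_pivot 0.94 [318. 137.] [0.5416 0.2965 0.075 ]
lamp_bar 0.9 [312. 149.] [0.5293 0.2962 0.145 ]
lamp_bar 0.53 [320. 142.] [0.5387 0.2919 0.145 ]
lamp_bar 0.25 [539.  50.] [0.7094 0.1381 0.145 ]
[0.54399878 0.29392761 0.4968565 ]
```

View pics/w3.png

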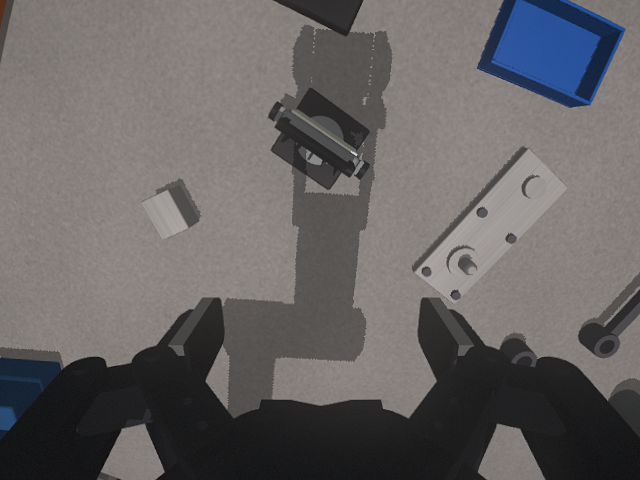

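```bash
python3 - <<'E'
from h import *
im=cv2.imread("pics/w3.png")[80:200,250:390]
cv2.imwrite("pics/w3c.png",cv2.resize(im,None,fx=5,fy=5,interpolation=cv2.INTER_CUBIC))
E
```

```text
(no output)
```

View pics/w3c.png

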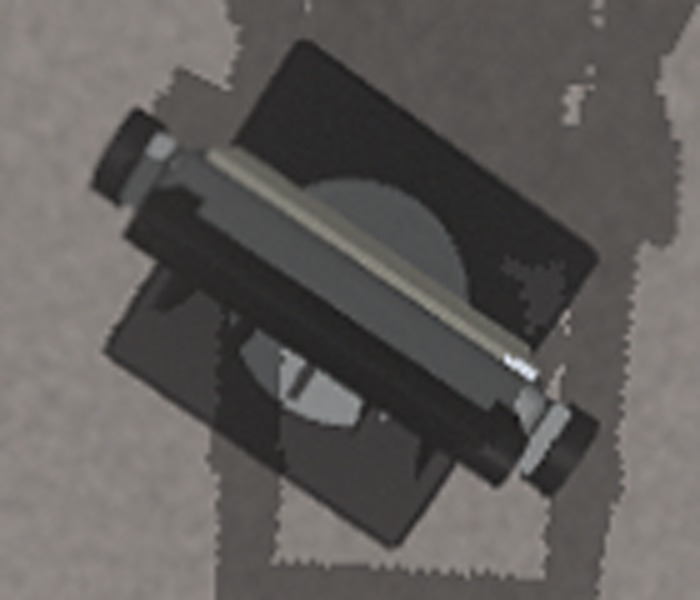

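```bash
python3 - <<'E'
from h import *
# calibration for w3: the arm is at the same pose
c=optics.get_calibration("wrist")
f=lambda u,v,z: atz(c,[250+u/5-.4,80+v/5-.4],z)[:2]
B=np.array([f(*p,.016) for p in((305,40),(598,258),(395,548),(105,350))]); print("base",B.mean(0).round(4),np.linalg.norm(np.diff(B,axis=0),axis=1).round(3))
a,b=f(130,157,.075),f(560,447,.075); print("axle",a,b,(a+b)/2,np.degrees(np.arctan2(*(a-b)[::-1])))
a,b=f(150,222,.141),f(500,462,.141); print("bar",a,b,(a+b)/2,np.degrees(np.arctan2(*(a-b)[::-1])),np.linalg.norm(a-b))
P=[atz(c,p,z)[:2] for p,z in(([468,265],.056),([531,187],.028))]; print(P,np.linalg.norm(P[1]-P[0]))
Q=[atz(c,p,.018)[:2] for p in([527,148],[566,186],[454,303],[413,269])]; print(Q,np.mean(Q,0))
E
```

```text
base [0.5388 0.2928] [0.097 0.097 0.098]
axle [0.54742797 0.35459492] [0.5307137  0.23154836] [0.53907083 0.29307164] 82.26446099199288
bar [0.53718507 0.33655384] [0.52461473 0.25126988] [0.5308999  0.29391186] 81.61531665749352 0.08620538439443902
[array([0.47684154, 0.03042691]), array([ 0.61242544, -0.00478261])] 0.14008106643082352
[array([0.65684259, 0.02624256]), array([ 0.63863992, -0.05841824]), array([ 0.40627529, -0.00761152]), array([0.42880635, 0.0818734 ])] [0.53264104 0.01052155]
```

```bash
python3 - <<'E'
from h import *
a=np.radians(-8); go([.531,.294,.20],[np.cos(a),np.sin(a)])
a=np.radians(-91); go([.531,.294,.20],[np.cos(a),np.sin(a)]); print(np.round(manip.get_state()["qpos"],2))
E
```

```text
t 5.25 p [0.4767 0.2616 0.3603] shift cm [ 6.3  -0.6  16.03]
  turn 1 [ 1.00e-02  0.00e+00 -5.66e+01] q6 1.5
  turn -1 [ 0.000e+00 -1.000e-02  1.234e+02] q6 1.5
t 5.25 p [0.4767 0.2616 0.3603] shift cm [ 6.3  -0.6  16.03]
  turn 1 [ 1.00e-02 -1.00e-02  2.64e+01] q6 1.5
  turn -1 [ 1.000e-02  1.000e-02 -1.536e+02] q6 1.5
[ 0.37  0.18  1.34 -0.    1.62  1.5 ]
```

Request:
{"name": "servo_tool", "arguments": {"increments": [[2.1,-0.2,2,0,0,0,-1],[2.1,-0.2,2,0,0,0,-1],[2.1,-0.2,2,0,0,0,-1],[0,0,1.2,0,0,-7.1,-1],[0,0,1.2,0,0,-7.1,-1]]}}

```text
clock: 5.75
position: [0.5312, 0.2947, 0.2749]
ee_rot: [0.0, 0.94, 0.341, -0.001]
contact_force: [-0.2, 0.9, 0.3]
width: 0.0856
gripper_force: 0.0
```

Request:
{"name": "servo_tool", "arguments": {"increments": [[0,0,1.2,0,0,-7.1,-1],[0,0,1.2,0,0,-7.1,-1],[0,0,1.2,0,0,-7.1,-1],[0,0,1.2,0,0,-7.1,-1],[0,0,1.2,0,0,-7.0,-1]]}}

```text
clock: 6.25
position: [0.5309, 0.2945, 0.2158]
ee_rot: [0.0, 0.792, 0.611, -0.0]
contact_force: [0.2, -0.3, 1.3]
width: 0.0853
gripper_force: 0.0
```

Request:
{"name": "servo_tool", "arguments": {"increments": [[0,0,1.0,0,0,-7.0,-1],[0,0,0,0,0,0,-1],[0,0,0,0,0,0,-1],[0,0,0,0,0,0,-1],[0,0,0,0,0,0,-1]]}}

```text
clock: 6.75
position: [0.5311, 0.2951, 0.207]
ee_rot: [0.0, 0.755, 0.656, 0.001]
contact_force: [0.3, -0.3, -0.1]
width: 0.085
gripper_force: 0.0
```

```bash
python3 - <<'E'
from h import *
c,im=shot("wrist","w4.png")
for l in("lamp_pivot","lamp_bar"):
    for d in finder.tip_of(l,"wrist"):
        if d["p"]>.2: print(l,round(d["p"],2),np.round(d["at"]),atz(c,d["at"],Z[l]).round(4))
a=np.radians(-8); go([.531,.294,.134],[np.cos(a),np.sin(a)])
E
```

```text
lamp_pivot 0.86 [619.  70.] [0.7744 0.3902 0.075 ]
lamp_pivot 0.74 [330. 232.] [0.5386 0.2927 0.075 ]
lamp_bar 0.71 [321. 264.] [0.5307 0.2932 0.145 ]
t 6.9 p [0.5309 0.2951 0.2067] shift cm [-0.11  0.02  7.27]
  turn 1 [ 0.04 -0.02  0.06] q6 0.53
  turn -1 [ 3.0000e-02  6.0000e-02 -1.7994e+02] q6 0.53
```

View pics/w4.png

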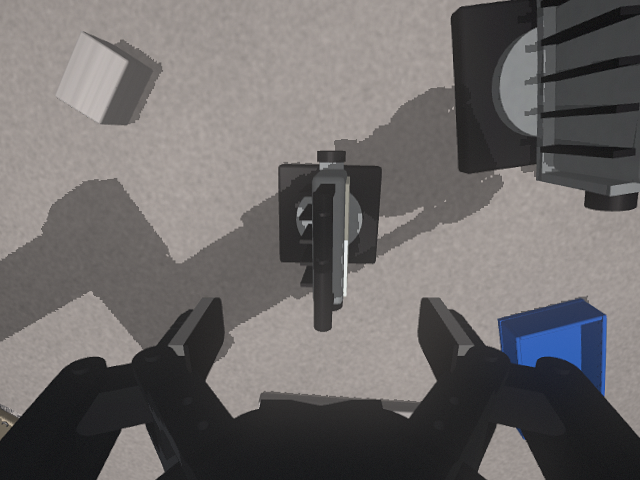

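Request:
{"name": "servo_tool", "arguments": {"increments": [[-0.1,0,2.0,0,0,0,-1],[0,0,2.0,0,0,0,-1],[0,0,2.0,0,0,0,-1],[0,0,1.2,0,0,0,-1],[0,0,0,0,0,0,-1]]}}

```text
clock: 7.4
position: [0.5294, 0.2936, 0.1326]
ee_rot: [-0.001, 0.754, 0.657, -0.002]
contact_force: [0.2, 0.3, -0.0]
width: 0.085
gripper_force: 0.0
```

Request:
{"name": "servo_tool", "arguments": {"squeeze": 30, "increments": [[0,0,0,0,0,0,1],[0,0,0,0,0,0,1],[0,0,0,0,0,0,1],[0,0,0,0,0,0,1],[0,0,0,0,0,0,1]]}}

```text
clock: 7.9
position: [0.5309, 0.2941, 0.1348]
ee_rot: [0.0, 0.754, 0.657, 0.001]
contact_force: [0.6, -0.7, 0.4]
width: 0.0124
gripper_force: 0.9
```

Request:
{"name": "servo_tool", "arguments": {"increments": [[0,0,0,0,0,0,1],[0,0,0,0,0,0,1],[0,0,0,0,0,0,1],[0,0,0,0,0,0,1],[0,0,0,0,0,0,1]]}}

```text
clock: 8.4
position: [0.5309, 0.2941, 0.1348]
ee_rot: [0.0, 0.754, 0.657, 0.0]
contact_force: [-1.1, 0.0, 5.4]
width: 0.0112
gripper_force: 29.5
```

Request:
{"name": "servo_tool", "arguments": {"increments": [[0.08,0,0,0,0,5.5,1],[0.08,0,0,0,0,5.5,1],[0.08,0,0,0,0,5.5,1],[0.08,0,0,0,0,5.5,1],[0.08,0.01,0,0,0,5.5,1]]}}

```text
clock: 8.9
position: [0.5326, 0.2976, 0.1348]
ee_rot: [0.0, 0.89, 0.457, 0.001]
contact_force: [1.2, -1.2, 5.0]
width: 0.0109
gripper_force: 29.5
```

Request:
{"name": "servo_tool", "arguments": {"increments": [[0.08,0,0,0,0,5.5,1],[0.08,0.01,0,0,0,5.5,1],[0.08,0,0,0,0,5.5,1],[0.08,0,0,0,0,5.5,1],[0.08,0.01,0,0,0,5.5,1]]}}

```text
clock: 9.4
position: [0.5357, 0.3, 0.1348]
ee_rot: [0.0, 0.973, 0.232, 0.001]
contact_force: [1.0, -2.0, 4.1]
width: 0.0114
gripper_force: 29.5
```

Request:
{"name": "servo_tool", "arguments": {"increments": [[0.08,0,0,0,0,5.5,1],[0.08,0.01,0,0,0,5.5,1],[0.08,0,0,0,0,5.5,1],[0.08,0,0,0,0,5.5,1],[0.08,0,0,0,0,6,1]]}}

```text
clock: 9.9
position: [0.5397, 0.3008, 0.1348]
ee_rot: [0.0, 1.0, -0.01, 0.001]
contact_force: [0.8, -2.1, 5.2]
width: 0.0108
gripper_force: 29.5
```

```bash
python3 - <<'E'
from h import *
a=np.radians(-91.2); go([.5396,.3287,.125],[np.cos(a),np.sin(a)])
s=manip.get_state(); print(s["contact_force"],s["moment"],s["qpos"])
c,im=shot("wrist","w5.png")
for l in("lamp_pivot","fixture_mid"):
    for d in finder.tip_of(l,"wrist"):
        if d["p"]>.2: print(l,round(d["p"],2),np.round(d["at"]),atz(c,d["at"],Z[l]).round(4))
E
```

```text
t 9.9 p [0.5397 0.3008 0.1348] shift cm [-0.07 -2.79  0.98]
  turn 1 [ 0.05 -0.12  0.07] q6 1.99
  turn -1 [ 1.9000e-01  8.0000e-02 -1.7993e+02] q6 1.99
[ 0.77750639 -2.08140827  5.17888355] [-0.34051535 -0.22272734  0.12242731] [ 3.96879569e-01  4.10257483e-01  1.56968469e+00 -1.80357854e-03
  1.16008762e+00  1.98805366e+00]
```

Request:
{"name": "servo_tool", "arguments": {"increments": [[0,-0.29,0.04,0,0,0,1],[0,-0.29,0.05,0,0,0,1],[0,-0.29,0.06,0,0,0,1],[0,-0.28,0.07,0,0,0,1],[0,-0.28,0.08,0,0,0,1]]}}

```text
clock: 10.55
position: [0.5398, 0.3143, 0.1314]
ee_rot: [0.001, 1.0, -0.007, 0.001]
contact_force: [1.3, -2.3, 7.1]
width: 0.011
gripper_force: 30.3
```

Request:
{"name": "servo_tool", "arguments": {"increments": [[0,-0.28,0.09,0,0,0,1],[0,-0.27,0.1,0,0,0,1],[0,-0.27,0.12,0,0,0,1],[0,-0.27,0.13,0,0,0,1],[0,-0.27,0.14,0,0,0,1]]}}

```text
clock: 11.05
position: [0.5398, 0.3291, 0.1255]
ee_rot: [0.0, 1.0, -0.008, 0.001]
contact_force: [3.0, -3.8, 3.1]
width: 0.011
gripper_force: 29.4
```

Request:
{"name": "servo_tool", "arguments": {"increments": [[0,0,0,0,0,0,1],[0,0,0,0,0,0,1],[0,0,0,0,0,0,0],[0,0,0,0,0,0,-1],[0,0,0,0,0,0,-1]]}}

```text
clock: 11.55
position: [0.5379, 0.3296, 0.1247]
ee_rot: [-0.0, 1.0, -0.008, -0.001]
contact_force: [0.2, -0.2, 0.7]
width: 0.0539
gripper_force: 0.0
```

Request:
{"name": "servo_tool", "arguments": {"increments": [[0,0,0,0,0,0,-1],[0,0,0,0,0,0,-1],[0,0,0,0,0,0,-1],[0,0,-1,0,0,0,-1],[0,0,-1,0,0,0,-1]]}}

```text
clock: 12.05
position: [0.5392, 0.3292, 0.1461]
ee_rot: [0.0, 1.0, -0.008, -0.0]
contact_force: [-0.4, -0.7, -0.2]
width: 0.0855
gripper_force: 0.0
```

Request:
{"name": "servo_tool", "arguments": {"increments": [[0,0,-4,0,0,0,-1],[0,0,-4,0,0,0,-1],[0,0,-4,0,0,0,-1],[-3,0,-3,0,0,0,-1],[-4,1.0,-2,0,0,0,-1]]}}

```text
clock: 12.55
position: [0.4706, 0.3214, 0.3189]
ee_rot: [-0.002, 1.0, -0.008, 0.003]
contact_force: [-0.3, 1.0, 0.7]
width: 0.0852
gripper_force: 0.0
```

Request:
{"name": "servo_tool", "arguments": {"increments": [[-1,3,0,0,0,0,-1],[0,0,0,0,0,0,-1],[0,0,0,0,0,0,-1],[0,0,0,0,0,0,-1],[0,0,0,0,0,0,-1]]}}

```text
clock: 13.05
position: [0.4591, 0.291, 0.3151]
ee_rot: [0.0, 1.0, -0.008, -0.0]
contact_force: [-0.3, 0.1, 1.0]
width: 0.0853
gripper_force: 0.0
```

```bash
python3 - <<'E'
from h import *
c,im=shot("wrist","w6.png")
for l in("fixture_mid","lamp_pivot","lamp_bar","fixture_pin","fixture_rest"):
    for d in finder.tip_of(l,"wrist"):
        if d["p"]>.2: print(l,round(d["p"],2),np.round(d["at"]),atz(c,d["at"],Z[l]-(l=="lamp_bar")*.009).round(4))
u,v=proj(c,[.5395,.31,.1])[0].astype(int); print(u,v)
x0,y0=max(u-70,0),max(v-60,0); print(x0,y0)
cv2.imwrite("pics/w6c.png",cv2.resize(im[y0:y0+120,x0:x0+140,::-1],None,fx=5,fy=5,interpolation=cv2.INTER_CUBIC))
E
```

```text
fixture_mid 0.56 [546. 134.] [0.5344 0.0051 0.018 ]
lamp_pivot 0.97 [319. 130.] [0.5399 0.292  0.075 ]
lamp_bar 0.89 [274. 130.] [0.5402 0.3318 0.136 ]
fixture_rest 0.95 [573.  69.] [ 0.6102 -0.0112  0.028 ]
300 130
230 70
```

View pics/w6c.png

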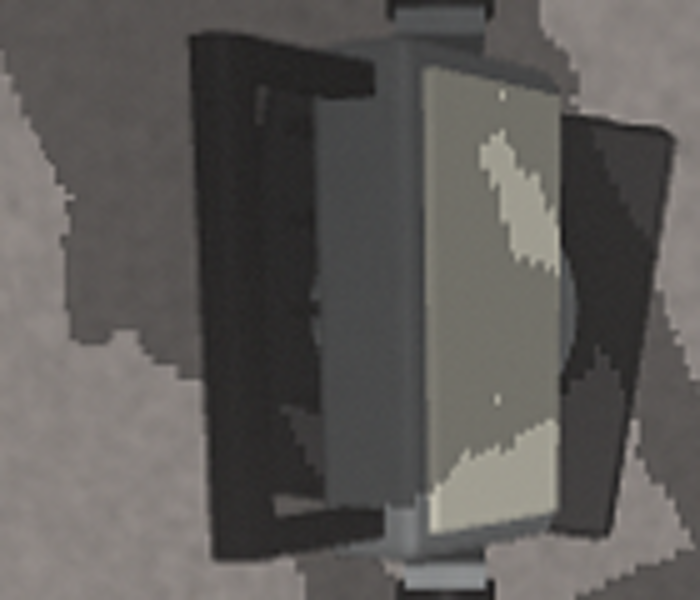

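```bash
python3 - <<'E'
from h import *
c=optics.get_calibration("wrist")
f=lambda u,v,z: atz(c,[230+u/5-.4,70+v/5-.4],z)[:2]
ang=lambda a,b: np.degrees(np.arctan2(*(a-b)[::-1]))
a,b=f(440,8,.075),f(445,586,.075); print("axle",a,b,(a+b)/2,ang(a,b)-90)
for z in(.134,.1356,.138):
    a,b=f(222,36,z),f(242,558,z); print("bar",(a+b)/2,ang(a,b)-90,np.linalg.norm(a-b))
    y=((a+b)/2)[1]-.2935; print(" tilt",np.degrees(np.arctan2(y,z-.075)), np.hypot(y,z-.075))
E
sed -i 's/^$//' h.py
python3 - <<'E'
import sys; sys.path.insert(0,'.')
from h import *
for n in("scene","side"):
    c,im=shot(n)
    for l in("lamp_bar","lamp_pivot"):
        for d in finder.tip_of(l,n):
            if d["p"]>.2: print(n,l,round(d["p"],2),np.round(d["at"]),atz(c,d["at"],.1356 if l=="lamp_bar" else .075).round(4))
    if n=="side": cv2.imwrite("pics/side2.png",cv2.resize(im[300:400,230:350,::-1],None,fx=5,fy=5,interpolation=cv2.INTER_CUBIC))
E
```

```text
axle [0.59796916 0.29181906] [0.47881513 0.29281217] [0.53839215 0.29231562] -90.47753032934241
bar [0.53864697 0.33001492] -90.571199428796 0.0907796021186485
 tilt 31.753237609123698 0.0693854399597677
bar [0.53862029 0.32981405] -90.57119942879604 0.0903224126019669
 tilt 30.93179924423328 0.07064750534882543
bar [0.53858026 0.32951274] -90.57119942879599 0.08963662832694448
 tilt 29.753614771525314 0.07256664125182986
scene lamp_bar 0.82 [374. 158.] [0.548  0.3293 0.1356]
scene lamp_bar 0.69 [441. 156.] [0.7246 0.4565 0.1356]
scene lamp_pivot 0.9 [366. 179.] [0.5453 0.2874 0.075 ]
scene lamp_pivot 0.71 [438. 178.] [0.7393 0.4203 0.075 ]
scene lamp_pivot 0.57 [175. 329.] [ 0.3921 -0.4607  0.075 ]
scene lamp_pivot 0.41 [317. 250.] [ 0.5689 -0.032   0.075 ]
side lamp_bar 0.81 [178. 328.] [0.7767 0.3542 0.1356]
side lamp_bar 0.63 [275. 350.] [0.5434 0.317  0.1356]
side lamp_pivot 0.82 [286. 349.] [0.5374 0.2779 0.075 ]
side lamp_pivot 0.41 [368. 169.] [ 0.5635 -0.3962  0.075 ]
```

Request:
{"name": "servo_tool", "arguments": {"increments": [[0.2,4.7,0,0,0,0,-1],[0.2,4.7,0.3,0,0,0,-1],[0.2,4.7,0.3,0,0,0,-1],[0.2,4.7,0.3,0,0,0,-1],[0.2,4.7,0.3,0,0,0,-1]]}}

```text
clock: 14.15
position: [0.4646, 0.0537, 0.3037]
ee_rot: [0.0, 1.0, -0.008, 0.001]
contact_force: [1.3, 0.0, -0.4]
width: 0.0851
gripper_force: 0.0
```

Request:
{"name": "servo_tool", "arguments": {"increments": [[0.2,4.7,0.3,0,0,0,-1],[0,0,0,0,0,4,-1],[0,0,0,0,0,4,-1],[0,0,0,0,0,0,-1],[0,0,0,0,0,0,-1]]}}

```text
clock: 14.65
position: [0.466, 0.0084, 0.3006]
ee_rot: [0.0, 0.997, -0.077, 0.0]
contact_force: [-0.8, -0.7, -0.3]
width: 0.0853
gripper_force: 0.0
```

```bash
python3 - <<'E'
from h import *
c,im=shot("wrist","w7.png"); np.save("w7.npy",np.array(c["world_to_cam"]))
for l in("fixture_mid","fixture_pin","fixture_rest"):
    for d in finder.tip_of(l,"wrist"):
        if d["p"]>.2: print(l,round(d["p"],2),np.round(d["at"],1),atz(c,d["at"],Z[l]).round(4))
u,v=proj(c,[.534,.011,.018])[0].astype(int); x0,y0=u-110,v-110; print(x0,y0)
print(proj(c,[[.4755,.0245,.056],[.6167,-.008,.028]]))
cv2.imwrite("pics/w7c.png",cv2.resize(im[max(y0,0):y0+200,x0:x0+220,::-1],None,fx=3,fy=3,interpolation=cv2.INTER_CUBIC))
go([.47,.01,.3],[np.cos(np.radians(-98.8)),np.sin(np.radians(-98.8))])
E
```

```text
fixture_mid 0.92 [311. 142.] [0.5351 0.0096 0.018 ]
fixture_pin 0.56 [306.8 199.9] [0.473  0.0235 0.056 ]
fixture_rest 0.89 [317.2  68.9] [ 0.6123 -0.0102  0.028 ]
199 33
[[305.59287588 197.8932011 ]
 [314.59311311  65.00976925]]
t 14.85 p [0.4661 0.0088 0.3005] shift cm [ 0.37 -0.18  0.05]
  turn 1 [ 0.01 -0.01 -0.03] q6 1.59
  turn -1 [-1.0000e-02 -1.0000e-02  1.7997e+02] q6 1.59
```

View pics/w7c.png

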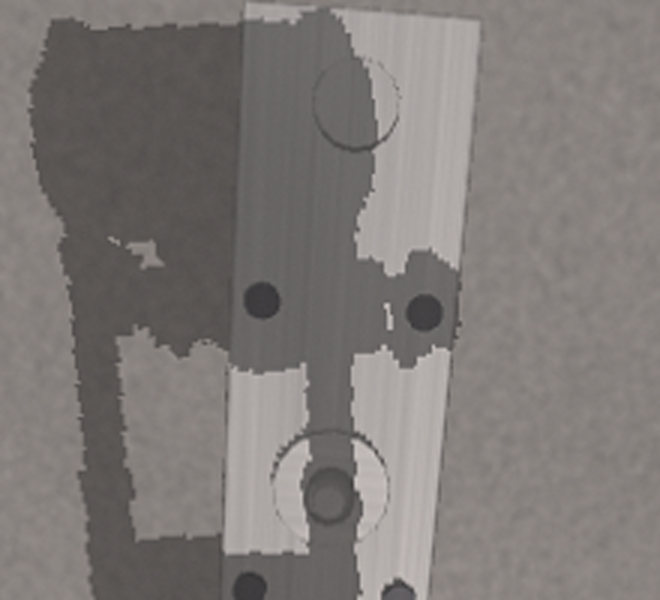

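```bash
python3 - <<'E'
from h import *
c=optics.get_calibration("wrist")
f=lambda u,v,z: atz(c,[199+u/3-.33,33+v/3-.33],z)[:2]
p,r=f(328,498,.056),f(358,103,.028); d=r-p; print("pin",p,"rest",r,np.linalg.norm(d),np.degrees(np.arctan2(d[1],d[0])))
for a,b in((f(245,10,.018),f(223,550,.018)),(f(480,25,.018),f(432,570,.018))):
    d=a-b; print(np.degrees(np.arctan2(d[1],d[0])))
h=(f(262,300,.018),f(425,312,.018)); print("mid holes",(h[0]+h[1])/2)
n,s=("scene","side")
for l in("lever_hub","lever_end","lever_balance"): pass
go([.505,-.282,.2])
E
```

```text
pin [0.47418794 0.02229127] rest [ 0.61405841 -0.0110526 ] 0.1437899929538831 -13.40853458006437
-13.172021274768861
-12.710759726078145
mid holes [0.54307569 0.00595362]
t 14.85 p [0.4661 0.0088 0.3005] shift cm [ 8.31 28.13 10.06]
```

Request:
{"name": "servo_tool", "arguments": {"increments": [[0.6,4.7,0.5,0,0,0,-1],[0.6,4.7,0.9,0,0,0,-1],[0.6,4.7,0.9,0,0,0,-1],[0.6,4.7,0.9,0,0,0,-1],[0.6,4.7,0.9,0,0,0,-1]]}}

```text
clock: 15.35
position: [0.4593, -0.2299, 0.2593]
ee_rot: [0.0, 0.997, -0.077, 0.0]
contact_force: [0.4, -0.6, -0.1]
width: 0.0854
gripper_force: 0.0
```

Request:
{"name": "servo_tool", "arguments": {"increments": [[0.6,4.7,0.9,0,0,0,-1],[0,0,0,0,0,0,-1],[0,0,0,0,0,0,-1],[0,0,0,0,0,0,-1],[0,0,0,0,0,0,-1]]}}

```text
clock: 15.85
position: [0.4583, -0.2743, 0.251]
ee_rot: [0.0, 0.997, -0.077, 0.0]
contact_force: [0.7, 1.1, -0.0]
width: 0.0853
gripper_force: 0.0
```

```bash
python3 - <<'E'
from h import *
c,im=shot("wrist","w8.png")
for l in("lever_hub","lever_end","lever_balance"):
    for d in finder.tip_of(l,"wrist"):
        if d["p"]>.3: print(l,round(d["p"],2),np.round(d["at"],1),atz(c,d["at"],Z[l]).round(4))
u,v=proj(c,[.515,-.283,.02])[0].astype(int); x0,y0=u-110,max(v-110,0); print(x0,y0)
cv2.imwrite("pics/w8c.png",cv2.resize(im[y0:y0+200,x0:x0+220,::-1],None,fx=3,fy=3,interpolation=cv2.INTER_CUBIC))
go([.505,-.282,.1])
E
```

```text
lever_hub 0.79 [243.  287.7] [ 0.366  -0.1605  0.    ]
lever_hub 0.7 [318.8 208.7] [ 0.4517 -0.2709  0.    ]
lever_end 0.85 [319.7  70.2] [ 0.5991 -0.2949  0.    ]
lever_end 0.71 [260. 382.] [ 0.2204 -0.1514  0.    ]
lever_balance 0.77 [319.2 167.2] [ 0.5012 -0.2792  0.026 ]
lever_balance 0.64 [247.2 335.1] [ 0.3132 -0.1596  0.026 ]
lever_balance 0.34 [ 74.6 178.5] [ 0.5322 -0.0126  0.026 ]
210 43
t 16.05 p [ 0.4582 -0.2749  0.251 ] shift cm [ 4.72 -0.02 15.1 ]
```

View pics/w8c.png

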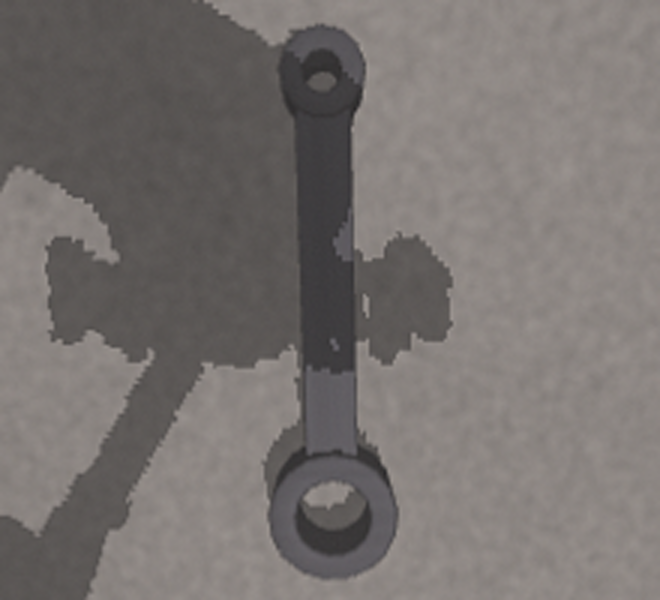

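```bash
python3 - <<'E'
from h import *
c=optics.get_calibration("wrist")
f=lambda u,v,z: atz(c,[210+u/3-.33,43+v/3-.33],z)[:2]
h,e=f(334,515,.040),f(322,68,.036); d=e-h; L=np.linalg.norm(d); print(h,e,L,np.degrees(np.arctan2(d[1],d[0])))
m=(h+e)/2; d/=L; b=m+d*(54-72.5)/1000; print("balance",b)
y=np.array([d[1],-d[0]]); go([*b,.015],y)
E
```

```text
[ 0.45358949 -0.27442671] [ 0.59746754 -0.29279155] 0.14504537723592276 -7.274000108909188
balance [ 0.5071774  -0.28126676]
t 16.05 p [ 0.4582 -0.2749  0.251 ] shift cm [ 4.92 -0.13 23.6 ]
  turn 1 [ 0.02 -0.04 -1.55] q6 1.05
  turn -1 [-7.0000e-02 -4.0000e-02  1.7845e+02] q6 1.05
```

Request:
{"name": "servo_tool", "arguments": {"increments": [[2.5,-0.1,3.0,0,0,0,-1],[2.4,0,4.0,0,0,-1.5,-1],[0,0,4.5,0,0,0,-1],[0,0,4.5,0,0,0,-1],[0,0,3.5,0,0,0,-1]]}}

```text
clock: 16.55
position: [0.506, -0.2813, 0.0532]
ee_rot: [-0.001, 0.998, -0.064, -0.001]
contact_force: [-0.3, 0.1, 0.1]
width: 0.0853
gripper_force: 0.0
```

Request:
{"name": "servo_tool", "arguments": {"increments": [[0,0,2.0,0,0,0,-1],[0,0,1.0,0,0,0,-1],[0,0,0.5,0,0,0,-1],[0,0,0.4,0,0,0,-1],[0,0,0,0,0,0,-1]]}}

```text
clock: 17.05
position: [0.5071, -0.2828, 0.0173]
ee_rot: [0.0, 0.998, -0.065, 0.001]
contact_force: [-0.6, -0.1, 0.1]
width: 0.0857
gripper_force: 0.0
```

```bash
python3 - <<'E'
from h import *
d=np.array([np.cos(np.radians(-7.27)),np.sin(np.radians(-7.27))])
go([.5072,-.2813,.015],[d[1],-d[0]])
E
```

```text
t 17.05 p [ 0.5071 -0.2828  0.0173] shift cm [-0.01 -0.15  0.23]
  turn 1 [ 0.05 -0.08 -0.14] q6 1.07
  turn -1 [-1.3000e-01 -8.0000e-02  1.7986e+02] q6 1.07
```

Request:
{"name": "servo_tool", "arguments": {"squeeze": 80, "increments": [[0,-0.15,0.2,0,0,0,-1],[0,0,0,0,0,0,0.3],[0,0,0,0,0,0,1],[0,0,0,0,0,0,1],[0,0,0,0,0,0,1]]}}

```text
clock: 17.55
position: [0.5068, -0.2811, 0.0147]
ee_rot: [0.0, 0.998, -0.065, 0.0]
contact_force: [0.1, 0.1, 0.2]
width: 0.028
gripper_force: 0.0
```

Request:
{"name": "servo_tool", "arguments": {"increments": [[0,0,0,0,0,0,1],[0,0,0,0,0,0,1],[0,0,0,0,0,0,1],[0,0,0,0,0,0,1],[0,0,0,0,0,0,1]]}}

```text
clock: 18.05
position: [0.5069, -0.2808, 0.0149]
ee_rot: [-0.0, 0.998, -0.065, 0.0]
contact_force: [-0.4, 2.2, 5.8]
width: 0.0165
gripper_force: 79.3
```

Request:
{"name": "servo_tool", "arguments": {"increments": [[0,0,-0.5,0,0,0,1],[0,0,-1,0,0,0,1],[0,0,-1,0,0,0,1],[0,0,-1,0,0,0,1],[0,0,0,0,0,0,1]]}}

```text
clock: 18.55
position: [0.5078, -0.2819, 0.0514]
ee_rot: [0.001, 0.998, -0.065, 0.002]
contact_force: [-0.4, -0.2, -5.6]
width: 0.0167
gripper_force: 78.5
```

```bash
python3 - <<'E'
from h import *
s=manip.get_state(); print(s["contact_force"],s["moment"],s["position"],s["gripper_force"],s["width"])
E
```

```text
[-0.44884135 -0.23033266 -5.57151987] [-0.00332311 -0.02923729  0.00837605] [ 0.50784328 -0.28188282  0.05140578] 78.50561141967773 0.016732327822987374
```

Request:
{"name": "servo_tool", "arguments": {"increments": [[0,0,-2,0,0,0,1],[0,0,-3,0,0,0,1],[0,0,-3,0,0,0,1],[0,0,-3,0,0,0,1],[0,0,-1,0,0,0,1]]}}

```text
clock: 19.05
position: [0.5082, -0.282, 0.1728]
ee_rot: [0.002, 0.998, -0.065, 0.003]
contact_force: [0.2, -1.4, -4.7]
width: 0.0165
gripper_force: 79.1
```

```bash
python3 - <<'E'
from h import *
d=np.array([np.cos(np.radians(-13.2)),np.sin(np.radians(-13.2))])
go([.5266,.0102,.165],[d[1],-d[0]])
E
```

```text
t 19.05 p [ 0.5082 -0.282   0.1728] shift cm [ -1.95 -29.22   0.67]
  turn 1 [ 0.16 -0.33  5.79] q6 1.07
  turn -1 [   0.5     0.25 -174.21] q6 1.07
```

Request:
{"name": "servo_tool", "arguments": {"increments": [[-0.2,-1.5,0,0,0,0,1],[-0.2,-3,0,0,0,0,1],[-0.2,-3.4,0,0,0,0,1],[-0.2,-3.4,0,0,0,0,1],[-0.2,-3.4,0,0,0,0,1]]}}

```text
clock: 19.55
position: [0.514, -0.1312, 0.1673]
ee_rot: [-0.001, 0.998, -0.065, -0.002]
contact_force: [-0.0, 0.1, -5.3]
width: 0.0166
gripper_force: 79.0
```

Request:
{"name": "servo_tool", "arguments": {"increments": [[-0.2,-3.4,0,0,0,0,1],[-0.2,-3.4,0,0,0,0,1],[-0.2,-3.4,0,0,0,0,1],[-0.2,-3,0,0,0,0,1],[-0.2,-1.3,0,0,0,0,1]]}}

```text
clock: 20.05
position: [0.5225, 0.0147, 0.1674]
ee_rot: [-0.001, 0.998, -0.063, -0.002]
contact_force: [0.5, -1.2, -6.1]
width: 0.0168
gripper_force: 79.1
```

Request:
{"name": "servo_tool", "arguments": {"increments": [[0,0,0,0,0,2,1],[0,0,0,0,0,2,1],[0,0,0,0,0,1.9,1],[0,0,0,0,0,0,1],[0,0,0,0,0,0,1]]}}

```text
clock: 20.55
position: [0.5236, 0.0112, 0.1685]
ee_rot: [0.0, 0.993, -0.116, -0.001]
contact_force: [0.6, 0.2, -6.1]
width: 0.0167
gripper_force: 79.1
```

```bash
python3 - <<'E'
from h import *
d=np.array([np.cos(np.radians(-13.2)),np.sin(np.radians(-13.2))])
go([.5266,.0102,.101],[d[1],-d[0]])
s=manip.get_state(); print(s["contact_force"],s["moment"])
zu=s["position"][2]-.0148
for n in("wrist","scene","side"):
    c,im=shot(n,n+"9.png")
    for l in("lever_hub","lever_end","lever_balance"):
        for q in finder.tip_of(l,n)[:3]:
            if q["p"]>.3: print(n,l,round(q["p"],2),np.round(q["at"],1),atz(c,q["at"],zu+Z[l]).round(4))
E
```

```text
t 20.55 p [0.5236 0.0112 0.1685] shift cm [0.33 0.02 6.75]
  turn 1 [ 0.03  0.12 -0.08] q6 1.69
  turn -1 [ 1.9000e-01 -5.0000e-02  1.7992e+02] q6 1.69
[ 0.57185676  0.15183239 -6.07505376] [ 0.00261141  0.03383189 -0.04258714]
wrist lever_hub 0.63 [513.4 322.1] [ 0.4837 -0.0823  0.1537]
wrist lever_balance 0.64 [531.2 378.7] [ 0.4704 -0.0761  0.1797]
wrist lever_balance 0.62 [318.2 327.6] [0.5206 0.0134 0.1797]
scene lever_hub 0.98 [241.3 265.3] [ 0.456  -0.2314  0.1537]
scene lever_hub 0.79 [303.3 208.9] [0.4861 0.0246 0.1537]
scene lever_end 0.57 [335.6 237. ] [ 0.62   -0.0102  0.1537]
scene lever_end 0.56 [201.6 244.5] [ 0.3182 -0.2374  0.1537]
scene lever_balance 0.84 [225.8 252.2] [ 0.4072 -0.2328  0.1797]
scene lever_balance 0.56 [311.4 212.4] [0.5255 0.0094 0.1797]
scene lever_balance 0.38 [343.  143.8] [0.4541 0.2929 0.1797]
side lever_hub 0.82 [399.6 255.6] [ 0.3602 -0.0391  0.1537]
side lever_hub 0.66 [349.5 259.9] [0.474  0.0244 0.1537]
side lever_end 0.94 [445.5 272.9] [ 0.2378 -0.0321  0.1537]
side lever_end 0.67 [305.7 233.6] [ 0.6116 -0.0114  0.1537]
side lever_balance 0.77 [332.2 244.1] [0.5266 0.0136 0.1797]
side lever_balance 0.56 [421.  256.3] [ 0.3075 -0.0377  0.1797]
```

Request:
{"name": "servo_tool", "arguments": {"increments": [[0.15,0,1.5,0,0.1,0,1],[0.15,0,1.5,0,0,0,1],[0,0,1.5,0,0,0,1],[0,0,1.3,0,0,0,1],[0,0,0.9,0,0,0,1]]}}

```text
clock: 21.65
position: [0.5272, 0.0105, 0.1016]
ee_rot: [0.0, 0.993, -0.116, 0.0]
contact_force: [-0.4, 0.7, -5.6]
width: 0.0167
gripper_force: 79.1
```

Request:
{"name": "servo_tool", "arguments": {"increments": [[0,0,0,0,0,0,1],[0,0,0,0,0,0,1],[0,0,0,0,0,0,1],[0,0,0,0,0,0,1],[0,0,0,0,0,0,1]]}}

```text
clock: 22.15
position: [0.5279, 0.0104, 0.103]
ee_rot: [0.0, 0.993, -0.116, 0.001]
contact_force: [0.3, -0.1, -5.4]
width: 0.0165
gripper_force: 78.9
```

```bash
python3 - <<'E'
from h import *
from scipy.optimize import least_squares
d=np.array([np.cos(np.radians(-13.2)),np.sin(np.radians(-13.2))])
go([.5266,.0102,.101],[d[1],-d[0]])
s=manip.get_state(); print(s["contact_force"],s["moment"],s["gripper_force"])
exp=dict(lever_hub=[.474,.0225,.086],lever_end=[.6152,-.0106,.086],lever_balance=[.5266,.0102,.112],lamp_pivot=[.539,.293,.075],lamp_bar=[.539,.328,.1356])
obs={}
for n in("scene","side"):
    c,im=shot(n)
    for l,P in exp.items():
        e=proj(c,P)[0]; q=finder.tip_of(l,n)
        if q:
            b=min(q,key=lambda k:np.hypot(*(np.array(k["at"])-e))); print(n,l,round(b["p"],2),"obs-exp px",(np.array(b["at"])-e).round(1))
            obs.setdefault(l,[]).append((c,b["at"]))
for l,o in obs.items():
    if len(o)==2:
        r=least_squares(lambda P:np.concatenate([proj(c,P)[0]-a for c,a in o]),exp[l]); print(l,r.x.round(4))
E
```

```text
t 22.15 p [0.5279 0.0104 0.103 ] shift cm [-0.12  0.05  0.2 ]
  turn 1 [-0.   -0.16 -0.11] q6 1.69
  turn -1 [ -0.26   0.   179.89] q6 1.69
[ 0.3402387  -0.09052635 -5.43251572] [-0.03106521  0.00853388 -0.01100023] 78.94820809364319
scene lever_hub 0.58 obs-exp px [2.8 2.1]
scene lever_end 0.85 obs-exp px [ 3.3 -2.6]
scene lever_balance 0.54 obs-exp px [3.3 0.8]
scene lamp_pivot 0.75 obs-exp px [2.3 0.4]
scene lamp_bar 0.65 obs-exp px [ 1.6 -0.2]
side lever_hub 0.92 obs-exp px [-5.1  1.2]
side lever_end 0.93 obs-exp px [142.5  22.2]
side lever_balance 0.97 obs-exp px [-1.2 -1.4]
side lamp_pivot 0.94 obs-exp px [ 1.7 -0.8]
side lamp_bar 0.87 obs-exp px [-0.6  0.2]
lever_hub [0.4848 0.0258 0.079 ]
lever_end [ 0.384  -0.0314  0.0279]
lever_balance [0.5335 0.0102 0.1138]
lamp_pivot [0.5397 0.2916 0.0754]
lamp_bar [0.541  0.3299 0.1363]
```

```bash
cat > fit.py <<'E'
from h import *
from scipy.optimize import minimize
t=np.linspace(0,2*np.pi,24)
def cyl(x,r,z0,z1): return np.array([[x+r*np.cos(a),r*np.sin(a),z] for a in t for z in(z0,z1)])
def box(x0,x1,w,z0,z1): return np.array([[x,y,z] for x in(x0,x1) for y in(-w,w) for z in(z0,z1)])
LEV=[cyl(0,.023,0,.04),cyl(.145,.014,0,.036),box(0,.145,.009,.018,.034)]
FIX=[box(-.06,.18,.045,0,.018),cyl(0,.01,.018,.056)]
def mask(c,parts,x,y,z,yaw,pitch=0):
    m=np.zeros((1920,2560),np.uint8); Rm=R.from_euler("ZY",[yaw,pitch],degrees=True)
    for P in parts:
        u=proj(c,Rm.apply(P)+[x,y,z])*4+1.5
        cv2.fillConvexPoly(m,cv2.convexHull(u.astype(np.float32)).round().astype(np.int32),1)
    return cv2.resize(m.astype(np.float32),(640,480),interpolation=cv2.INTER_AREA)
if __name__=="__main__":
    C={}
    for n in("scene","side"):
        c,im=shot(n)
        for l,P in(("lever_balance",[.52,.01,.11]),("fixture",[.534,.011,.018])):
            e=proj(c,P)[0]; q=finder.silhouettes(l,n)
            b=min(q,key=lambda k:np.hypot(*(np.array(k["box"][:2])-e))); C.setdefault(l,[]).append((c,b["region"].astype(np.float32))); print(n,l,round(b["p"],2),np.round(b["box"]))
    for l,parts,z,f in(("lever_balance",LEV,.087,0),("fixture",FIX,0,1)):
        for cs in(C[l],C[l][:1],C[l][1:]):
            cost=lambda p:sum(np.abs(mask(c,parts,p[0]/1000,p[1]/1000,z,p[2])-r).sum() for c,r in cs)
            p0=[474,22.5,-13.2]; S=np.array([p0,[480,22.5,-13.2],[474,29,-13.2],[474,22.5,-9]])
            o=minimize(cost,p0,method="Nelder-Mead",options=dict(initial_simplex=S,maxfev=120)); print(l,"x,y,yaw",o.x.round(1),"cost",cost(p0).round(),round(o.fun),[int(r.sum()) for _,r in cs])
E
python3 fit.py
```

```text
scene lever_balance 0.82 [316. 230.  51.  45.]
scene fixture 0.7 [318. 251.  74.  57.]
side lever_balance 0.82 [328. 258.  59.  38.]
side fixture 0.94 [332. 281.  86.  61.]
lever_balance x,y,yaw [475.5  19.9 -13.2] cost 597.0 566 [369, 620]
lever_balance x,y,yaw [474.8  21.5 -12.6] cost 314.0 308 [369]
lever_balance x,y,yaw [475.8  19.6 -13.9] cost 283.0 222 [620]
fixture x,y,yaw [474.   17.2 -12.1] cost 770.0 674 [1782, 2257]
fixture x,y,yaw [472.3  19.3 -12.3] cost 382.0 348 [1782]
fixture x,y,yaw [474.3  17.3 -12.7] cost 388.0 313 [2257]
```

Request:
{"name": "servo_tool", "arguments": {"increments": [[-0.1,0,0.1,0,0,0,1],[0,0,0,0,0,0,1],[0,0,0,0,0,0,1],[0,0,0,0,0,0,1],[0,0,0,0,0,0,1]]}}

```text
clock: 23.55
position: [0.5266, 0.0107, 0.1015]
ee_rot: [0.0, 0.993, -0.116, 0.001]
contact_force: [0.0, -0.1, -5.4]
width: 0.0166
gripper_force: 78.9
```

```bash
python3 - <<'E'
from h import *
go([.5266,.0102,.101]); s=manip.get_state(); print(s["contact_force"],s["moment"],s["gripper_force"]); print(manip.sign_off())
E
```

```text
t 23.55 p [0.5266 0.0107 0.1015] shift cm [0.01 0.05 0.05]
[ 0.03264219 -0.05551506 -5.3600935 ] [-0.00424632  0.01328799 -0.03635871] 78.94871234893799
the job is handed in; nothing more can be done
None
```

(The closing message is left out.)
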